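# Take the label-tape roll off its spindle to be weighed

### The arm

A 7-joint arm with a two-finger parallel gripper is mounted at the origin on the work surface. World frame = base frame: x ahead of the robot, y to its left, z up, the work surface at z = 0. Lengths are in m, angles in degrees, forces in N, time in s.
With the tool pointing down it reaches from about 0.425 to 0.875 m from the base axis. Payload 4.7 kg.
Tool frame: the origin (TCP) lies on the centre line of the jaws, within the pads' length; the fingertips stand 17 mm ahead of it and the grasp point (between the pads) lies 2 mm behind it; z points along the fingers, y is the line along which they close (so a half turn about z gives the same grasp; the last joint's range is limited). The gripper opens to 87 mm and grips with 3 to 60 N. Pads are 19 mm wide; open, the fingers measure 117 mm over their backs; the gripper's body (75 mm by 190 mm) begins 51 mm behind the grasp point.
Start: joints at [67.615, 18.392, -4.016, 83.108, 1.295, 78.541, -3.26], TCP at [0.256, -0.597, 0.24] pointing down, gripper open.
Joint ranges: [-163.93, 163.93], [-17.29, 119.83], [-79.2, 71.16], [3.27, 140.29], [-89.18, 269.18], [5.43, 117.66], [-154.24, 154.24]. Speed limits (degrees/s): [147.25, 147.25, 180, 180, 180, 180, 180].

### API

Orientations are given as [roll, pitch, yaw] about the fixed x, y, z axes, in that order (R = Rz(yaw) Ry(pitch) Rx(roll)).
In Python, from cell import env, read_camera gives the robot as it stands.
- The arm moves only by the shell command python3 -m jog 'ROWS' [FORCE]. ROWS is JSON, a list of rows, each a list of 5 numbers: the opening, from 0 (shut) to 1 (fully open), then the shift along the tool's x, y, z each as a share of 0.02 m, from -1 to 1, then the turn about the tool's z as a share of 45 degrees, from -1 to 1. In form: [[gripper, x, y, z, yaw], ...]. A call has 1 to 12 rows; each row shifts and turns the commanded pose from where the row before left it, along the tool's axes as they then stand; what a row does not reach is not made up. A row lasts 1/12 s, in which the tool goes at most 41.7 mm and 7.16 degrees, less where a joint would pass 70% of its speed; a pose out of reach is approached as far as the arm can. A call with a number of a shift or a turn outside -1 to 1 is refused whole. A call with a gripper value outside its range is refused whole. The fingers move at their own pace and stop on an object; FORCE is the grip in N (left out, the last holds). Time passes only in rows, so rows that do not move let the fingers close. It gives the time, the measured TCP pose, the force, the opening and the grip force at its end, in the units of the state.
- env.get_obs(): the state, without advancing time (a new reading comes with each control period).
- read_camera(name): name is "side" or "top"; returns a dict with "color" (420x560x3 uint8, red, green, blue), "range_z" (420x560 float32, m along the optical axis (not along the pixel's ray), 0 where there is no reading), "mtx" (3x3 intrinsics, pixels), "k1" (the pictures are not rectified: a ray, as slopes to the right and down, at radius r is drawn at 1 + k1 r^2 times it, then the intrinsics apply), "world_from_camera" (4x4, takes a point from camera to world coordinates). Camera axes: x right, y down, z forward; pixel columns grow to the right and rows downward; lengths in m; the calibration is good to about 2 mm. A picture is of the moment at which its call begins.
- env.sign_off(): hands the job in; it is judged then, once.
The state is a dict: "time_s": time; "qpos": joint angles; "joint_velocities": joint speeds; "effort": joint torques, N m; "tool_pos": TCP position; "tool_rot": TCP orientation; "force": force on the tool from outside, world axes, zero at the start; "wrist_torque": the same for the moment, N m; "grip_width": finger opening in m; "grasp_force": force on a finger pad.
Only numpy, scipy, OpenCV 4.12 (cv2) and the standard library are available. Lean on these libraries where they do the work, as an engineer would, in place of code of your own. Each camera call takes 0.05 s, during which the arm holds its last target. There are 200 camera calls.

### The job

Swing the keeper arm of the tape spindle right out of the way and leave it open, then slide the roll of label tape straight up off the spindle. Set it down gently, flat on its end in the middle of the balance's pan, keeping hold of it until it is on the pan. Leave the spatula and the tray of sample cups where they are.

Things in the scene. Friction and masses are not known exactly. Their poses are not given: they have to be found in the camera images.
- holder: Tape spindle, fixed: grey base plate 15 mm thick (x -65 to +125, y -50 to +50 mm) with an upright steel spindle 18 mm in diameter, its top 85 mm above the bench. Origin: on the bench, on the spindle's axis; z up. A post 16 mm thick, 113 mm high (22 mm wide at the top), stands 85 mm from the spindle along the holder's +x.
- keeper (a joint): Angle of the keeper arm, a flat bar 16 mm wide, 97 to 105 mm above the bench, that turns level on the post. At 0 it points from the post along the holder's -x, over the spindle, and blocks the roll; it grows, to 1.9 rad at most, clockwise seen from above (free end towards the holder's +y). It reaches 132 mm from the post's axis, takes under 1 N at the knob to turn and stays where left.
- keeper_knob (a point): Centre of the top of the keeper arm's knob, 147 mm above the bench: an upright black round knob, 16 mm in diameter and 42 mm tall, standing on the arm 115 mm from the post's axis.
- roll: Roll of white label tape wound on a cardboard core, standing on the base plate around the spindle: 60 mm outside diameter, 26 mm bore, 50 mm tall, 80 to 170 g. Origin: centre of its underside; z along its axis, up. On the spindle its underside is 15 mm above the bench and the spindle stands 20 mm out of its top.
- balance: Laboratory balance, beige, 240 x 190 mm, fixed on the bench, its housing 46 mm high, with a dark display strip along its -x edge. Origin: on the bench under its centre.
- pan (a point): Centre of the top face of the balance's round steel pan, 136 mm in diameter, 58 mm above the bench, does not move; 35 mm from the balance's origin along its +x.
- cup_tray: Bystander: wooden tray 120 x 160 mm with six white sample cups, 54 mm high. Origin: centre of its underside.
- spatula: Bystander: spatula 180 mm long lying flat between the holder and the balance. Origin: on the bench about under its middle.
Mind the look-alikes: they are no part of the job. There is more than one size of the roll; the job needs the larger. Of the things that look like the holder, the larger one is meant.

How it is judged:
By the outcome, as a careful person would: the job done as asked, in the order asked, and still so for the second after the job is handed in, with the robot touching nothing.
It also fails if it takes over 58 s, if anything falls off the work surface, if the arm or the gripper's body presses on something with over 40 N, if the wrist force passes 120 N, or if a joint passes its speed limit or range.

## Working session

There is one attempt and no reset: what is moved stays moved. The work goes in short steps, Python scripts to look and compute and a shell command to move; the robot and the scene stay as the last step left them, time stands still between calls to the robot, and variables do not carry over. Pictures are saved under pics/ and viewed, at most 10 in all, crops included, and the job is handed in when it is done.

```bash
mkdir -p pics
cat > h.py <<'E'
import numpy as np, cv2, pickle
from cell import env, read_camera
def snap(name, f):
    c=read_camera(name); cv2.imwrite(f'pics/{f}.png',cv2.cvtColor(c['color'],cv2.COLOR_RGB2BGR)); pickle.dump(c,open(f'pics/{f}.pkl','wb')); return c
def load(f): return pickle.load(open(f'pics/{f}.pkl','rb'))
def cloud(c):
    h,w=c['range_z'].shape; u,v=np.meshgrid(np.arange(w),np.arange(h))
    d=np.array([c['k1'],0,0,0,0],float)
    p=cv2.undistortPoints(np.stack([u,v],-1).reshape(-1,1,2).astype(np.float64),np.array(c['mtx'],float),d).reshape(h,w,2)
    z=c['range_z'][...,None]; P=np.concatenate([p*z,z,np.ones_like(z)],-1)
    return (P@np.array(c['world_from_camera']).T)[...,:3]
E
python3 - <<'E'
from h import *
for n in('top','side'):
    c=snap(n,n+'0'); print(np.round(c['world_from_camera'],3),c['k1'])
o=env.get_obs(); print({k:np.round(v,3) for k,v in o.items()})
E
```

```text
[[ 0.007 -0.993  0.117  0.415]
 [-1.    -0.004  0.029 -0.069]
 [-0.029 -0.117 -0.993  1.304]
 [ 0.     0.     0.     1.   ]] -0.13793759181972806
[[ 0.96  -0.211  0.182  0.412]
 [-0.278 -0.676  0.683 -0.599]
 [-0.021 -0.706 -0.708  0.684]
 [ 0.     0.     0.     1.   ]] -0.12551645151921476
{'time_s': np.float64(0.1), 'qpos': array([67.615, 18.435, -4.016, 83.166,  1.295, 78.541, -3.261]), 'joint_velocities': array([-0.096, -0.126,  0.057, -0.177,  0.025,  0.058,  0.005]), 'effort': array([-0.0000e+00, -4.9257e+01, -4.0600e-01, -3.1340e+01, -6.4000e-02,
        3.9000e-02,  0.0000e+00]), 'tool_pos': array([ 0.256, -0.597,  0.239]), 'tool_rot': array([-1.79904e+02,  5.00000e-03,  2.31940e+01]), 'force': array([ 0.316, -0.522,  0.885]), 'wrist_torque': array([ 0.016,  0.019, -0.016]), 'grasp_force': np.float64(0.0), 'grip_width': np.float64(0.087)}
```

View pics/top0.png

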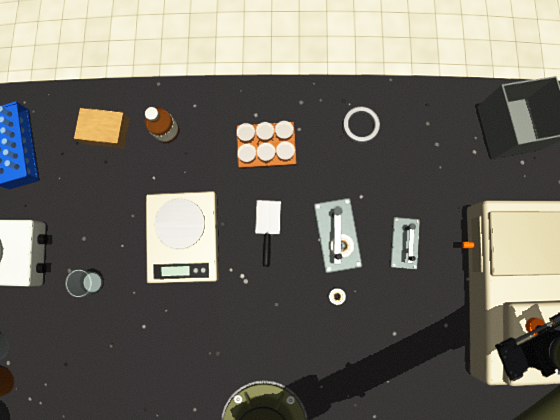

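View pics/side0.png

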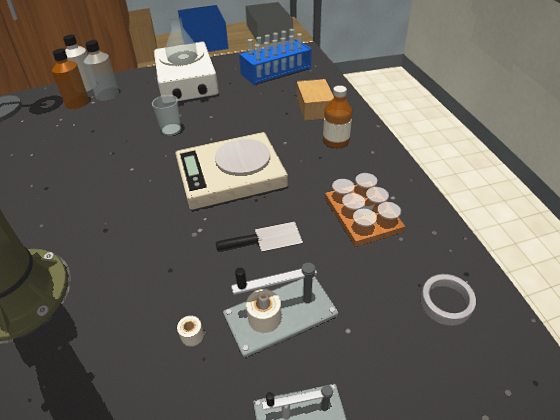

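Top view: two holders. The larger one is at (338,235), with the large roll at (342,245) on its spindle. The smaller one at (405,243) is the look-alike, as is the small loose roll at (337,296). The larger holder is the one meant. I'll check it in a crop and measure.

Run:
```python
from h import *
t=load('top0'); s=load('side0')
a=cv2.resize(t['color'][185:310,290:440],None,fx=4,fy=4,interpolation=2)
b=cv2.resize(s['color'][250:365,165:355],None,fx=3,fy=3,interpolation=2)
im=np.zeros((500,600,3),np.uint8); im[:]=a
cv2.imwrite('pics/crop1.png',im[...,::-1]); cv2.imwrite('pics/crop2.png',b[...,::-1])
for n,c in(('top',t),('side',s)):
    P=cloud(c); X,Y,Z=P[...,0],P[...,1],P[...,2]; col=c['color'].astype(int)
    print(n,'bench z',np.median(Z[(abs(X-.55)<.2)&(abs(Y+.05)<.3)]))
    near=(X>.4)&(X<.75)&(Y<-.1)&(Y>-.36)
    def rep(l,m):
        q=P[m&near] 
        if len(q)<3: print(l,len(q));return
        print(l,len(q),'mean',q.mean(0).round(4),'lo',q.min(0).round(3),'hi',q.max(0).round(3))
    rep('knobtop',(Z>.138)&(Z<.16)&(Y>-.27)&(Y<-.1)); rep('arm',(Z>.098)&(Z<.109)); rep('post',(Z>.109)&(Z<.122)); rep('rolltop',(Z>.058)&(Z<.071)&(Y>-.29))
    m=near&(Z>.010)&(Z<.019)&(Y>-.31)
    n_,lab,st,ce=cv2.connectedComponentsWithStats(m.astype(np.uint8))
    for i in range(1,n_):
        if st[i,4]>150: 
            q=P[lab==i]; r=cv2.minAreaRect(q[:,:2].astype(np.float32)); print('plate',st[i,4],r,q[:,2].mean())
    pm=(Z>.05)&(Z<.066)&(X>.35)&(X<.8)&(Y>.1)&(Y<.45)&(np.ptp(col,axis=2)<25)
    q=P[pm]; r=cv2.minEnclosingCircle(q[:,:2].astype(np.float32)); print('pan',len(q),r,q.mean(0), np.median(q[:,2]))
```

```text
top bench z 0.002422661751908528
knobtop 32 mean [ 0.4467 -0.1829  0.1481] lo [ 0.441 -0.19   0.139] hi [ 0.453 -0.175  0.153]
arm 232 mean [ 0.5015 -0.1842  0.1053] lo [ 0.432 -0.197  0.099] hi [ 0.573 -0.174  0.109]
post 84 mean [ 0.5373 -0.1857  0.1127] lo [ 0.432 -0.196  0.109] hi [ 0.569 -0.176  0.119]
rolltop 215 mean [ 0.4755 -0.2047  0.0652] lo [ 0.448 -0.227  0.058] hi [ 0.554 -0.172  0.071]
plate 1579 ((0.5063720941543579, -0.19388347864151), (0.18794004619121552, 0.09842998534440994), 10.129362106323242) 0.015306381599398757
pan 2494 ((0.5856814384460449, 0.22915343940258026), 0.21339836716651917) [0.51632645 0.22308359 0.05769321] 0.058571766721908114
side bench z 0.000804157818987794
knobtop 87 mean [ 0.4505 -0.1866  0.1454] lo [ 0.443 -0.193  0.139] hi [ 0.459 -0.178  0.149]
arm 687 mean [ 0.5012 -0.1872  0.104 ] lo [ 0.434 -0.197  0.098] hi [ 0.577 -0.176  0.109]
post 182 mean [ 0.5347 -0.1872  0.1134] lo [ 0.443 -0.197  0.109] hi [ 0.575 -0.174  0.122]
rolltop 775 mean [ 0.4833 -0.203   0.0644] lo [ 0.451 -0.23   0.058] hi [ 0.57  -0.172  0.071]
plate 3589 ((0.5106790065765381, -0.19444230198860168), (0.19006478786468506, 0.10093159228563309), 9.719472885131836) 0.014908960596560088
pan 1659 ((0.5741588473320007, 0.3216078579425812), 0.2351548820734024) [0.54501764 0.22389549 0.05833828] 0.05864769580429885
```

View pics/crop1.png

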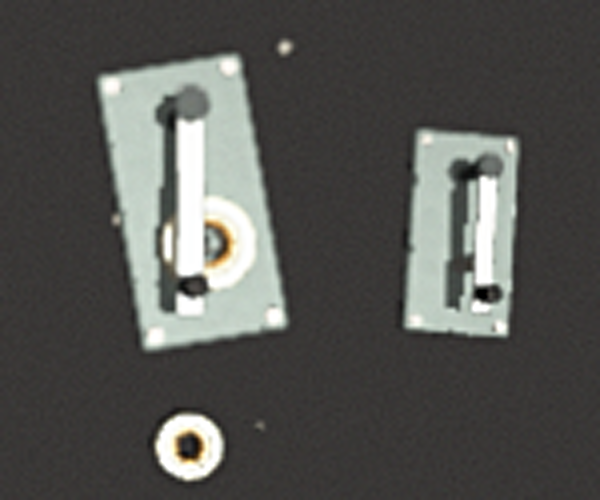

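View pics/crop2.png

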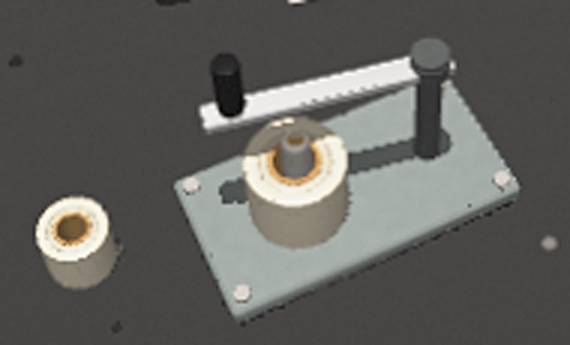

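Crop confirms it: the plate, spindle and roll on the left are clearly larger, with the knob at crop (192,285). The keeper is already about 10° open. Next I'll measure the pan and the heights along the way over.

Run:
```python
from h import *
for f,(u0,u1,v0,v1) in(('top0',(140,222,188,262)),('side0',(205,280,130,180))):
    c=load(f);P=cloud(c);Z=P[...,2];m=np.zeros(Z.shape,bool);m[v0:v1,u0:u1]=1
    q=P[m&(Z>.0535)&(Z<.064)]; 
    for _ in range(2):
        r=cv2.fitEllipse(cv2.convexHull(q[:,:2].astype(np.float32))); q=q[np.hypot(*(q[:,:2]-r[0]).T)<.072]
    print(f,r,cv2.minEnclosingCircle(q[:,:2].astype(np.float32)),len(q))
    m=(Z>.06)&(Z<.07)&(abs(P[...,0]-.479)<.04)&(abs(P[...,1]+.2)<.04); q=P[m]; print('roll',cv2.minEnclosingCircle(q[:,:2].astype(np.float32)))
    m=(Z>.1065)&(Z<.122)&(P[...,0]>.54)&(P[...,0]<.59)&(abs(P[...,1]+.186)<.03); q=P[m]; print('post',q.mean(0),np.ptp(q,0))
c=load('top0');P=cloud(c)
for y in np.arange(-.7,-.25,.05):
  print(round(y,2),[round(float(P[...,2][(abs(P[...,1]-y)<.025)&(abs(P[...,0]-x)<.025)].max(initial=-1)),2) for x in np.arange(.2,.75,.05)])
```

```text
top0 ((0.5257535576820374, 0.22881671786308289), (0.12494900077581406, 0.132669597864151), 154.65211486816406) ((0.5228551030158997, 0.2294151932001114), 0.0681411549448967) 1724
roll ((0.47496917843818665, -0.19977043569087982), 0.02867412008345127)
post [ 0.55762732 -0.18584315  0.11223756] [0.02794984 0.02065101 0.01224781]
side0 ((0.5375568866729736, 0.22836917638778687), (0.1347370147705078, 0.13885906338691711), 167.8328094482422) ((0.5383015871047974, 0.22907567024230957), 0.07078856974840164) 1556
roll ((0.4802536964416504, -0.20096565783023834), 0.03018125332891941)
post [ 0.56360259 -0.18665558  0.11200095] [0.02406043 0.0228372  0.00812342]
-0.7 [-1.0, -1.0, 0.19, 0.18, 0.16, 0.16, 0.16, 0.16, 0.14, 0.01, 0.01]
-0.65 [0.18, 0.25, 0.34, 0.18, 0.16, 0.16, 0.16, 0.16, 0.14, 0.01, 0.17]
-0.6 [0.43, 0.4, 0.43, 0.18, 0.16, 0.16, 0.16, 0.16, 0.14, 0.01, 0.01]
-0.55 [0.43, 0.46, 0.44, 0.15, 0.16, 0.16, 0.16, 0.16, 0.14, 0.01, 0.01]
-0.5 [0.34, 0.34, 0.01, 0.01, 0.01, 0.08, 0.08, 0.01, 0.01, 0.01, 0.01]
-0.45 [0.66, 0.64, 0.01, 0.01, 0.01, 0.01, 0.01, 0.01, 0.01, 0.01, 0.01]
-0.4 [0.66, 0.01, 0.01, 0.01, 0.02, 0.11, 0.09, 0.09, 0.01, 0.01, 0.01]
-0.35 [0.01, 0.01, 0.01, 0.01, 0.02, 0.11, 0.09, 0.09, 0.01, 0.01, 0.01]
-0.3 [0.01, 0.01, 0.01, 0.01, 0.01, 0.01, 0.01, 0.01, 0.01, 0.01, 0.01]
```

Estimates, averaged over both cameras: knob (0.4486,-0.1848), post (0.5615,-0.186), spindle (0.479,-0.1997), holder yaw about 9.9°. I'm moving above the knob and will turn there.

```bash
python3 -m jog '[[1,1,-0.89,0,0],[1,1,-0.89,0,0],[1,1,-0.89,0,0],[1,1,-0.89,0,0],[1,1,-0.89,0,0],[1,1,-0.89,0,0],[1,1,-0.89,0,0],[1,1,-0.89,0,0],[1,1,-0.89,0,0]]'; python3 -m jog '[[1,1,-0.89,0,0],[1,1,-0.89,0,0],[1,1,-0.89,0,0],[1,1,-0.89,0,0],[1,1,-0.89,0,0],[1,1,-0.89,0,0],[1,1,-0.89,0,0],[1,1,-0.89,0,0],[1,0,0,0,0],[1,0,0,0,0]]'; python3 -m jog '[[1,0,0,0,-0.155],[1,0,0,0,-0.155],[1,0,0,0,-0.155],[1,0,0,0,-0.155],[1,0,0,0,-0.155],[1,0,0,0,-0.155],[1,0,0,0,-0.155],[1,0,0,0,-0.155],[1,0,0,0,-0.155],[1,0,0,0,-0.155],[1,0,0,0,-0.155],[1,0,0,0,-0.155]]'
python3 - <<'E'
from h import *
o=env.get_obs(); print({k:np.round(o[k],3) for k in('time_s','qpos','tool_pos','tool_rot')})
E
```

```text
time_s: 0.85
tool_pos: [0.3585, -0.3779, 0.2392]
tool_rot: [-180.0, 0.0, 23.2]
force: [0.5, 0.3, 0.5]
grip_width: 0.087
grasp_force: 0.0
time_s: 1.68
tool_pos: [0.4497, -0.1838, 0.2393]
tool_rot: [-180.0, 0.0, 23.4]
force: [-0.7, -0.5, 0.4]
grip_width: 0.0868
grasp_force: 0.0
time_s: 2.68
tool_pos: [0.4484, -0.187, 0.2392]
tool_rot: [-179.9, -0.0, 107.1]
force: [0.8, 0.3, -0.1]
grip_width: 0.0868
grasp_force: 0.0
{'time_s': np.float64(2.683), 'qpos': array([ 43.613,  -0.728, -23.765, 104.932,  -0.271,  75.776,  37.008]), 'tool_pos': array([ 0.448, -0.187,  0.239]), 'tool_rot': array([-179.949,   -0.   ,  107.091])}
```

```bash
python3 -m jog '[[1,0,0,0,-0.147],[1,0,0,0,-0.147],[1,0,0,0,-0.147],[1,0,0,0,-0.147],[1,0,0,0,-0.147],[1,0,0,0,-0.147],[1,0,0,0,-0.147],[1,0,0,0,-0.147],[1,0,0,0,-0.147],[1,0,0,0,-0.147],[1,0,0,0,-0.147],[1,0,0.1,0,0]]'; python3 -m jog '[[1,0,0,1,0],[1,0,0,1,0],[1,0,0,1,0],[1,0,0,1,0],[1,0,0,1,0],[1,0,0,0.4,0],[1,0,0,0,0],[0.7,0,0,0,0],[0.5,0,0,0,0]]' 4;  python3 -m jog '[[0.35,0,0,0,0],[0.2,0,0,0,0],[0,0,0,0,0],[0,0,0,0,0],[0,0,0,0,0],[0,0,0,0,0],[0,0,0,0,0],[0,0,0,0,0]]' 4
```

```text
time_s: 3.68
tool_pos: [0.4484, -0.1853, 0.2392]
tool_rot: [-180.0, -0.0, 179.7]
force: [-0.0, -0.6, -0.1]
grip_width: 0.087
grasp_force: 0.0
time_s: 4.43
tool_pos: [0.4501, -0.184, 0.1328]
tool_rot: [-179.9, 0.1, 179.6]
force: [-0.1, -0.1, 0.6]
grip_width: 0.08
grasp_force: 0.0
time_s: 5.1
tool_pos: [0.4493, -0.1834, 0.1315]
tool_rot: [-180.0, -0.0, 179.7]
force: [0.9, -0.9, -0.2]
grip_width: 0.0284
grasp_force: 0.0
```

```bash
python3 -m jog '[[0,0,0,0,0],[0,0,0,0,0],[0,0,0,0,0],[0,0,0,0,0]]' 4;  python3 -m jog '[[0,-0.019,0.331,0,0.073],[0,-0.038,0.661,0,0.147],[0,-0.038,0.661,0,0.147],[0,-0.038,0.661,0,0.147],[0,-0.038,0.661,0,0.147],[0,-0.038,0.661,0,0.147],[0,0,0,0,0]]' 4
```

```text
time_s: 5.43
tool_pos: [0.4492, -0.1835, 0.1315]
tool_rot: [-180.0, -0.0, 179.7]
force: [0.1, -0.6, -1.3]
grip_width: 0.0157
grasp_force: 4.0
time_s: 6.02
tool_pos: [0.4744, -0.1137, 0.1318]
tool_rot: [179.9, 0.2, 143.2]
force: [2.4, -1.1, -1.6]
grip_width: 0.0158
grasp_force: 4.0
```

```bash
python3 -m jog '[[0,-0.038,0.661,0,0.147],[0,-0.038,0.661,0,0.147],[0,-0.038,0.661,0,0.147],[0,-0.038,0.661,0,0.147],[0,-0.038,0.661,0,0.147],[0,-0.038,0.661,0,0.147],[0,-0.038,0.661,0,0.147],[0,-0.038,0.661,0,0.147],[0,-0.038,0.661,0,0.147],[0,0,0,0,0],[0,0,0,0,0]]' 4
```

```text
time_s: 6.93
tool_pos: [0.5767, -0.0717, 0.1316]
tool_rot: [-180.0, 0.1, 83.9]
force: [-0.4, -2.8, 2.9]
grip_width: 0.0159
grasp_force: 4.0
```

```bash
python3 -m jog '[[0.2,0,0,0,0],[0.4,0,0,0,0],[0.5,0,0,0,0],[0.5,0,0,0,0],[0.5,0,0,-0.5,0],[0.5,0,0,-1,0],[0.5,0,0,-1,0],[0.5,0,0,-1,0],[0.7,0,0,-1,0],[1,0,0,-1,0],[1,0,0,-0.5,0],[1,0,0,0,0]]'
python3 - <<'E'
from h import *
c=snap('side','side1'); snap('top','top1')
P=cloud(c);Z=P[...,2]
m=(Z>.06)&(Z<.068)&(abs(P[...,0]-.479)<.04)&(abs(P[...,1]+.2)<.04); q=P[m]; print('roll',cv2.minEnclosingCircle(q[:,:2].astype(np.float32)))
m=(Z>.074)&(Z<.09)&(abs(P[...,0]-.479)<.03)&(abs(P[...,1]+.2)<.03); q=P[m]; print('spindle',q.mean(0),np.ptp(q,0),len(q))
a=cv2.resize(c['color'][120:400,150:350],None,fx=2.1,fy=2.1); b=cv2.resize(load('top1')['color'][180:310,140:390],None,fx=1.5,fy=1.5)
cv2.imwrite('pics/c3.png',a[...,::-1])
E
```

```text
time_s: 7.93
tool_pos: [0.5781, -0.0697, 0.2549]
tool_rot: [179.7, 0.0, 83.8]
force: [1.2, 0.6, -0.0]
grip_width: 0.0627
grasp_force: 0.0
roll ((0.4808846116065979, -0.20045195519924164), 0.030555063858628273)
spindle [ 0.48148895 -0.20382936  0.08049965] [0.01703459 0.01577459 0.01099038] 58
```

View pics/c3.png

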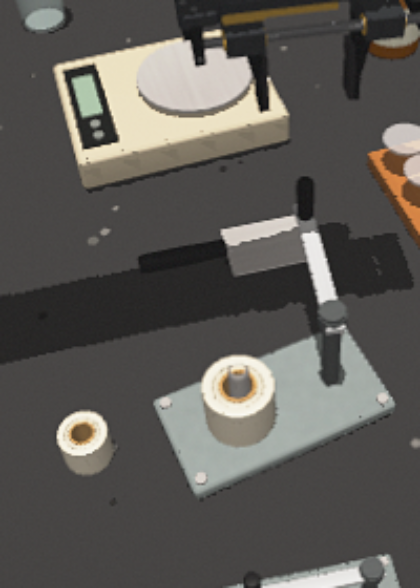

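The keeper is wide open, with its knob at crop (305,190). The roll at (238,395) is clear and sits centred on the spindle. Going over the roll.

```bash
python3 -m jog '[[1,-1,-0.6,0,0],[1,-1,-0.6,0,0],[1,-1,-0.6,0,0],[1,-1,-0.6,0,0],[1,-1,-0.6,0,0],[1,-1,-0.6,0,0],[1,-1,-0.6,0,0],[1,0,0,0,0]]'; python3 -m jog '[[1,0,0,0,0.149],[1,0,0,0,0.149],[1,0,0,0,0.149],[1,0,0,0,0.149],[1,0,0,0,0.149],[1,0,0,0,0.149],[1,0,0,0,0.149],[1,0,0,0,0.149],[1,0,0,0,0.149],[1,0,0,0,0.149],[1,0,0,0,0.149]]'; python3 -m jog '[[1,0,0,0,0],[1,0,0,0,0],[1,0,0,0,0]]'
```

```text
time_s: 8.7
tool_pos: [0.474, -0.2048, 0.2496]
tool_rot: [-179.7, 0.1, 83.3]
force: [0.1, -0.8, 0.9]
grip_width: 0.0874
grasp_force: 0.0
time_s: 9.62
tool_pos: [0.4775, -0.1992, 0.2498]
tool_rot: [-179.9, 0.1, 9.7]
force: [0.7, 0.3, -0.1]
grip_width: 0.0868
grasp_force: 0.0
time_s: 9.87
tool_pos: [0.4778, -0.1996, 0.2507]
tool_rot: [-180.0, 0.1, 10.2]
force: [-0.2, 0.0, 0.4]
grip_width: 0.0869
grasp_force: 0.0
```

```bash
python3 -m jog '[[1,0.1,0,0.5,0],[1,0,0,1,0],[1,0,0,1,0],[1,0,0,1,0],[1,0,0,1,0],[1,0,0,1,0],[1,0,0,1,0],[1,0,0,1,0],[1,0,0,1,0],[1,0,0,0.75,0],[1,0,0,0.5,0],[1,0,0,0.25,0]]'; python3 -m jog '[[1,0,0,0,0],[1,0,0,0,0],[0.9,0,0,0,0],[0.75,0,0,0,0],[0.6,0,0,0,0],[0.6,0,0,0,0],[0.6,0,0,0,0],[0.6,0,0,0,0],[0.6,0,0,0,0]]' 15
```

```text
time_s: 10.87
tool_pos: [0.4788, -0.1991, 0.0495]
tool_rot: [-179.9, 0.1, 10.1]
force: [-0.9, 1.1, -0.3]
grip_width: 0.0871
grasp_force: 0.0
time_s: 11.62
tool_pos: [0.4802, -0.2, 0.0519]
tool_rot: [180.0, -0.0, 10.0]
force: [0.5, -1.2, 2.0]
grip_width: 0.0586
grasp_force: 15.0
```

```bash
python3 -m jog '[[0.6,0,0,0,0],[0.6,0,0,-0.25,0],[0.6,0,0,-0.5,0],[0.6,0,0,-0.5,0],[0.6,0,0,-0.5,0]]' 15; python3 -m jog '[[0.6,0,0,-0.75,0],[0.6,0,0,-0.75,0],[0.6,0,0,-0.75,0],[0.6,0,0,-0.75,0],[0.6,0,0,-0.75,0],[0.6,0,0,-0.75,0],[0.6,0,0,-0.75,0],[0.6,0,0,-0.75,0],[0.6,0,0,-0.3,0],[0.6,0,0,0,0],[0.6,0,0,0,0]]' 15
python3 - <<'E'
from h import *
s=snap('side','side2');t=snap('top','top2')
im=np.hstack([cv2.resize(s['color'][60:360,120:320],None,fx=2,fy=2),cv2.resize(t['color'][180:300,140:260],(400,400)).repeat(1,0) if 0 else np.vstack([cv2.resize(t['color'][180:300,140:260],(400,400)),np.zeros((200,400,3),np.uint8)])])
cv2.imwrite('pics/c4.png',im[...,::-1])
for f,c,(u0,u1,v0,v1) in(('top',t,(140,222,188,262)),('side',s,(205,280,130,180))):
    P=cloud(c);Z=P[...,2];b=np.zeros(Z.shape,bool);b[v0:v1,u0:u1]=1
    for th in(.050,.052,.054):
        q=P[b&(Z>th)&(Z<.066)&(abs(P[...,0]-.53)<.075)&(abs(P[...,1]-.229)<.075)]; lo,hi=np.percentile(q,[.3,99.7],axis=0); print(f,th,len(q),q.mean(0).round(4),lo.round(3),hi.round(3))
E
```

```text
time_s: 12.03
tool_pos: [0.4801, -0.1995, 0.0876]
tool_rot: [180.0, -0.0, 10.0]
force: [1.1, -0.2, -1.4]
grip_width: 0.0583
grasp_force: 15.0
time_s: 12.95
tool_pos: [0.48, -0.1996, 0.2128]
tool_rot: [180.0, -0.0, 10.0]
force: [-0.9, -1.0, -1.4]
grip_width: 0.0583
grasp_force: 15.0
top 0.05 2115 [0.5301 0.2274 0.0588] [0.456 0.157 0.05 ] [0.6   0.302 0.066]
top 0.052 1992 [0.5311 0.227  0.0592] [0.466 0.161 0.052] [0.596 0.3   0.066]
top 0.054 1939 [0.531  0.2269 0.0594] [0.466 0.161 0.054] [0.596 0.293 0.066]Traceback (most recent call last):
  File "<stdin>", line 8, in <module>
    return _quantile_unchecked(
        a, q, axis, out, overwrite_input, method, keepdims, weights)
    return _ureduce(a,
                    func=_quantile_ureduce_func,
    ...<5 lines>...
                    overwrite_input=overwrite_input,
                    method=method)
    r = func(a, **kwargs)
    result = _quantile(arr,
                       quantiles=q,
    ...<2 lines>...
                       out=out,
                       weights=wgt)
    slices_having_nans = np.isnan(arr[-1, ...])
                                  ~~~^^^^^^^^^
IndexError: index -1 is out of bounds for axis 0 with size 0
```

View pics/c4.png

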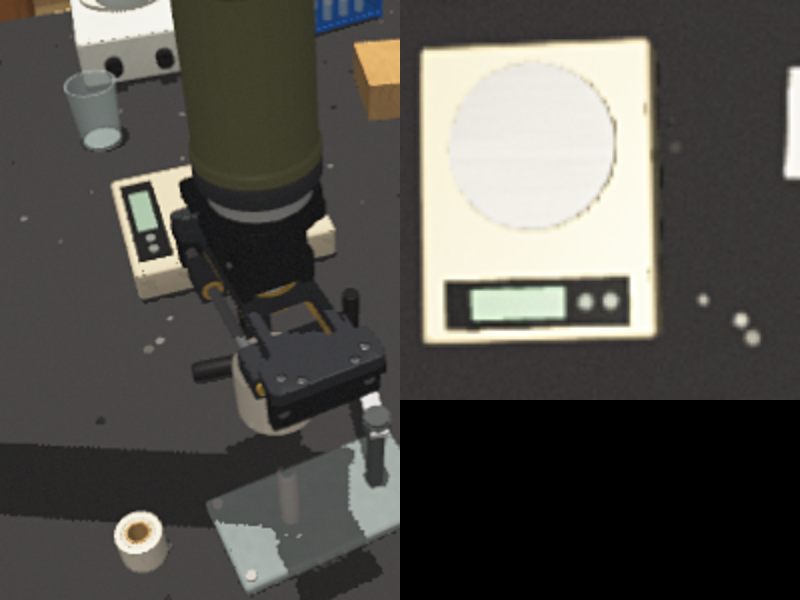

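The roll is held and clear of the spindle, which stands bare at (288,495). The pan's circle is centred at top pixel (179.6,223.5), which gives (0.534,0.228) after averaging both cameras. Carrying it over.

```bash
python3 -m jog '[[0.6,0.152,-0.49,0,0],[0.6,0.304,-0.98,0,0],[0.6,0.304,-0.98,0,0],[0.6,0.304,-0.98,0,0],[0.6,0.304,-0.98,0,0],[0.6,0.304,-0.98,0,0],[0.6,0.304,-0.98,0,0],[0.6,0.304,-0.98,0,0],[0.6,0.304,-0.98,0,0],[0.6,0.304,-0.98,0,0],[0.6,0.304,-0.98,0,0],[0.6,0.304,-0.98,0,0]]' 15; python3 -m jog '[[0.6,0.304,-0.98,0,0],[0.6,0.304,-0.98,0,0],[0.6,0.304,-0.98,0,0],[0.6,0.304,-0.98,0,0],[0.6,0.304,-0.98,0,0],[0.6,0.304,-0.98,0,0],[0.6,0.304,-0.98,0,0],[0.6,0.304,-0.98,0,0],[0.6,0.304,-0.98,0,0],[0.6,0.152,-0.49,0,0],[0.6,0,0,0,0],[0.6,0,0,0,0]]' 15;  python3 -m jog '[[0.6,0,0,0,0],[0.6,0,0,0,0]]'
```

```text
time_s: 14.05
tool_pos: [0.5089, 0.0364, 0.2118]
tool_rot: [-180.0, 0.1, 10.1]
force: [-0.1, -0.3, -1.7]
grip_width: 0.0581
grasp_force: 15.0
time_s: 15.05
tool_pos: [0.5336, 0.2279, 0.2119]
tool_rot: [180.0, 0.1, 10.1]
force: [0.2, -0.3, -2.2]
grip_width: 0.0582
grasp_force: 15.0
time_s: 15.22
tool_pos: [0.5344, 0.226, 0.2123]
tool_rot: [179.9, 0.0, 9.9]
force: [-0.1, -0.1, -1.4]
grip_width: 0.0586
grasp_force: 15.0
```

```bash
python3 -m jog '[[0.6,0,0,0.5,0],[0.6,0,-0.05,1,0],[0.6,0,-0.05,1,0],[0.6,0,0,1,0],[0.6,0,0,1,0],[0.6,0,0,0.5,0],[0.6,0,0,0.4,0],[0.6,0,0,0,0],[0.6,0,0,0,0]]' 15; for i in 1; do :; done; python3 -m jog '[[0.6,0,0,0.1,0],[0.6,0,0,0.05,0],[0.6,0,0,0.05,0],[0.6,0,0,0.05,0],[0.6,0,0,0,0],[0.6,0,0,0,0]]'
python3 - <<'E'
from h import *
s=snap('side','side3'); a=cv2.resize(s['color'][100:220,150:310],None,fx=4,fy=4); cv2.imwrite('pics/c5.png',a[...,::-1])
for i in range(3): print(env.get_obs()['force'],env.get_obs()['tool_pos'])
E
```

```text
time_s: 15.97
tool_pos: [0.5341, 0.2297, 0.1048]
tool_rot: [180.0, -0.0, 10.0]
force: [-0.2, 0.1, -1.7]
grip_width: 0.0585
grasp_force: 15.0
time_s: 16.47
tool_pos: [0.5338, 0.2298, 0.0996]
tool_rot: [180.0, -0.0, 10.0]
force: [-0.1, -0.8, -0.7]
grip_width: 0.0585
grasp_force: 15.0
[-0.35544952  0.65461375 -1.69018324] [0.53384573 0.22987493 0.0996141 ]
[-0.35544952  0.65461375 -1.69018324] [0.53384573 0.22987493 0.0996141 ]
[-0.35544952  0.65461375 -1.69018324] [0.53384573 0.22987493 0.0996141 ]
```

View pics/c5.png

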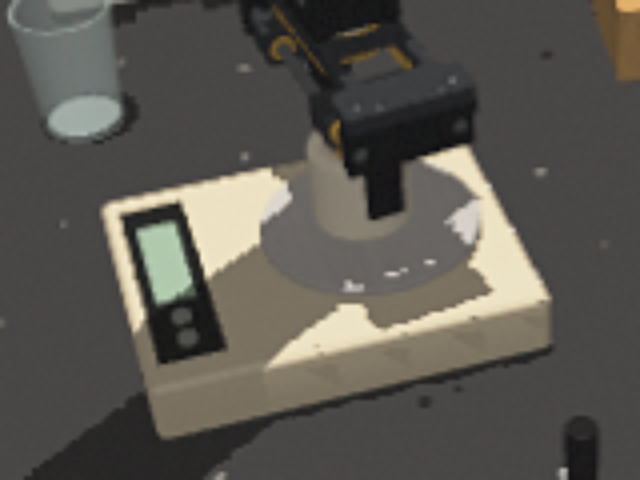

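The roll hovers about 6 mm above the pan. It spans crop columns 310–408 against the pan's 260–482, so it's a few mm short in +x. I'll nudge it over and lower in small steps.

```bash
python3 -m jog '[[0.6,0.2,0.03,0.05,0],[0.6,0,0,0.05,0],[0.6,0,0,0.05,0],[0.6,0,0,0,0],[0.6,0,0,0,0]]'; python3 -m jog '[[0.6,0,0,0.05,0],[0.6,0,0,0.05,0],[0.6,0,0,0,0],[0.6,0,0,0,0]]'
```

```text
time_s: 16.93
tool_pos: [0.5377, 0.2299, 0.0963]
tool_rot: [180.0, 0.0, 10.0]
force: [0.2, 0.6, -2.1]
grip_width: 0.0581
grasp_force: 15.0
time_s: 17.27
tool_pos: [0.5379, 0.23, 0.0949]
tool_rot: [180.0, -0.0, 10.0]
force: [-1.5, -0.5, 2.5]
grip_width: 0.0578
grasp_force: 15.0
```

```bash
python3 -m jog '[[0.6,0,0,0.05,0],[0.6,0,0,0,0],[0.6,0,0,0,0]]'
```

```text
time_s: 17.52
tool_pos: [0.5379, 0.23, 0.0949]
tool_rot: [180.0, -0.0, 10.0]
force: [-3.7, -1.8, 9.5]
grip_width: 0.0588
grasp_force: 15.0
```

On the pan: z has stopped and the force is upward. I'll ease off 1 mm and open.

```bash
python3 -m jog '[[0.6,0,0,-0.04,0],[0.6,0,0,0,0],[0.68,0,0,0,0],[0.7,0,0,0,0],[0.75,0,0,0,0],[0.85,0,0,0,0],[1,0,0,0,0],[1,0,0,0,0],[1,0,0,0,0],[1,0,0,0,0],[1,0,0,0,0]]'; python3 -m jog '[[1,0,0,-0.25,0],[1,0,0,-0.5,0],[1,0,0,-0.5,0],[1,0,0,-0.5,0],[1,0,0,-1,0],[1,0,0,-1,0],[1,0,0,-1,0],[1,0,0,-1,0],[1,0,0,-1,0],[1,0,0,0,0]]';  python3 -m jog '[[1,-0.6,1,0,0],[1,-0.6,1,0,0],[1,-0.6,1,0,0],[1,-0.6,1,0,0],[1,-0.6,1,0,0],[1,-0.6,1,0,0],[1,-0.6,1,0,0],[1,0,0,0,0],[1,0,0,0,0]]'
python3 - <<'E'
from h import *
s=snap('side','side4'); t=snap('top','top4')
im=np.hstack([cv2.resize(s['color'][120:340,150:350],(400,440)),cv2.resize(t['color'][180:290,140:240],(400,440))])
cv2.imwrite('pics/c6.png',im[...,::-1])
for c in(s,t):
    P=cloud(c);Z=P[...,2]; q=P[(Z>.1)&(Z<.114)&(abs(P[...,0]-.537)<.04)&(abs(P[...,1]-.229)<.04)]; print(cv2.minEnclosingCircle(q[:,:2].astype(np.float32)),q.mean(0),len(q))
    q=P[(Z>.098)&(Z<.109)&(abs(P[...,0]-.57)<.03)&(P[...,1]<-.05)&(P[...,1]>-.2)]; print('arm',q[:,0:2].min(0),q[:,:2].max(0))
E
```

```text
time_s: 18.43
tool_pos: [0.5379, 0.2299, 0.0943]
tool_rot: [180.0, 0.0, 10.0]
force: [-0.5, -0.5, -0.7]
grip_width: 0.0864
grasp_force: 0.0
time_s: 19.27
tool_pos: [0.54, 0.2314, 0.2352]
tool_rot: [-179.9, -0.5, 10.0]
force: [1.1, 1.1, 1.3]
grip_width: 0.0868
grasp_force: 0.0
time_s: 20.02
tool_pos: [0.4794, 0.0763, 0.2298]
tool_rot: [180.0, -0.1, 9.9]
force: [-0.2, 1.1, 0.3]
grip_width: 0.0872
grasp_force: 0.0
((0.546053409576416, 0.22438755631446838), 0.029843324795365334) [0.54828876 0.22324299 0.10722468] 200
arm [ 0.5522472  -0.19865816] [ 0.58386237 -0.05465258]
((0.0, 0.0), 0.0) [nan nan nan] 0
arm [ 0.54793753 -0.19683772] [ 0.58005107 -0.05539913]<stdin>:6: RuntimeWarning: Mean of empty slice.
  ret = um.true_divide(
```

View pics/c6.png

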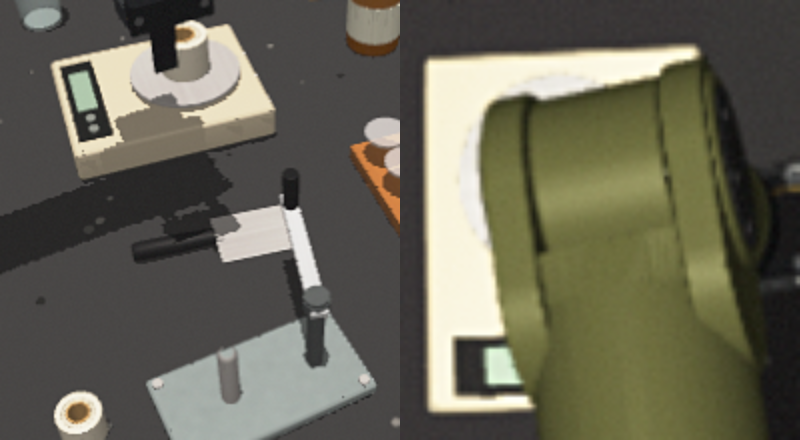

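The roll stands flat on its end near the middle of the pan, at (188,52) in the side crop. The keeper is open at (300,240), the spindle is bare, the spatula and tray are where they were, and the gripper is clear.

```bash
python3 -c "
from cell import env
print(env.sign_off())"
```

```text
the job is handed in; nothing more can be done
None
```

Job handed in at about 20 s: the keeper is left open at about 1.88 rad, and the large roll stands flat near the middle of the balance's pan, held until it was down; the spatula and tray weren't touched, and sign-off gave no verdict.

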